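# Fetch the loupe from behind the ink bottles

## Robot

A 6-joint arm with a two-finger parallel gripper is mounted at the origin on the work surface. World frame = base frame: x ahead of the robot, y to its left, z up, the work surface at z = 0. Lengths are in m, angles in rad, forces in N, time in s.
With the tool pointing down it reaches from about 0.35 to 1 m from the base axis. Payload 7.1 kg.
Tool frame: the origin (TCP) lies between the finger pads; the fingertips stand 22 mm ahead of it and the grasp point (between the pads) lies 3 mm ahead of it; z points along the fingers, y is the line along which they close (so a half turn about z gives the same grasp; the last joint's range is limited). The gripper opens to 85 mm and grips with 20 to 120 N. Pads are 22 mm wide; open, the fingers measure 114 mm over their backs; the gripper's body (76 mm by 85 mm) begins 54 mm behind the grasp point. The pads swing forward as they close: fully open they stand 13 mm farther back than shut.
Start: joints at [-1.23, 0.423, 1.63, -0, 1.089, -0.019], TCP at [0.22, -0.585, 0.253] pointing down, gripper open.
Joint ranges: [-3, 3], [-0.9, 2.11], [0.09, 2.58], [-1.31, 4.45], [0.11, 2.69], [-2.54, 2.54]. Speed limits (rad/s): [2.39, 2.39, 3.01, 3.14, 3.14, 3.14].

## Interface

Orientations are given as a rotation vector (axis times angle).
In Python, from rig import manip gives the robot as it stands. The module is installed in compiled form; this text tells all that it offers. Calls block until the motion is done:
- manip.move_to(position, orientation): joint-space move of the TCP to a pose.
- manip.servo_line(position, orientation=None, rate=0.15): straight line of the TCP; orientation=None keeps the orientation; rate is the mean speed in m/s.
- manip.set_joints(angles): joint-space move.
- manip.command_gripper(opening, f_grip=None): finger opening in m; f_grip is the grip in N (None keeps the last); returns when the fingers have stopped.
- manip.hold(seconds).
- manip.solve_ik(position, orientation): joint angles nearest the present ones, or None.
- manip.camera(name): name is "scene" or "side" or "wrist"; returns a dict with "image" (420x560x3 uint8, red, green, blue), "fx", "fy", "cx", "cy" (pixels), "k1" (the pictures are not rectified: a ray, as slopes to the right and down, at radius r is drawn at 1 + k1 r^2 times it, then the intrinsics apply), "cam_to_world" (4x4, takes a point from camera to world coordinates); the wrist camera has in their place "mount" (4x4, takes a point from camera to tool coordinates, whose origin is the TCP and whose axes are the flange's). Camera axes: x right, y down, z forward; pixel columns grow to the right and rows downward; lengths in m; the calibration is good to about 2 mm. A picture is of the moment at which its call begins: read the wrist's pose just before it. There is no depth.
A pose or a line that the arm cannot do raises manip.IKError and nothing moves.
- manip.sign_off(): hands the job in; it is judged then, once.
Readings, each from a call of its own:
- manip.get_time(): time.
- manip.get_joint_positions(): joint angles.
- manip.get_joint_vel(): joint speeds.
- manip.get_tau(): joint torques, N m.
- manip.get_position(): TCP position.
- manip.get_ee_rot(): TCP orientation.
- manip.get_contact_force(): force on the tool from outside, world axes, zero at the start.
- manip.get_torque(): the same for the moment, N m.
- manip.get_width(): finger opening in m.
- manip.get_grip_force(): force on a finger pad.
Only numpy, scipy, OpenCV 4.12 (cv2) and the standard library are available. Lean on these libraries where they do the work, as an engineer would, in place of code of your own. Each camera call takes 0.05 s, during which the arm holds its last target. There are 200 camera calls.

## Task

Move the three ink bottles standing in front of the loupe into the white tray and, once all three stand there, fetch the loupe and set it gently upright in the middle of the green-framed square on the litho stone. Only then put the bottles back, each upright in the middle of the pad of its own colour. Do not tip the bottles over or let the loupe drop, and leave the small amber glass jar beside the loupe where it is.

Things in the scene. Friction and masses are not known exactly. Their poses are not given: they have to be found in the camera images.
- red_mid (a point): red ink bottle: red plastic with a white paper band, round, 44 mm across and straight-sided up to 78 mm, narrower red cap (33 mm) above, 100 mm tall in all, about 150 g. The point is on its axis half-way up, 50 mm above its underside; z is up. At the start it stands upright on the red pad.
- blue_mid (a point): blue ink bottle: blue plastic with a white paper band, round, 44 mm across and straight-sided up to 78 mm, narrower blue cap (33 mm) above, 100 mm tall in all, about 150 g. The point is on its axis half-way up, 50 mm above its underside; z is up. At the start it stands upright on the blue pad.
- yellow_mid (a point): yellow ink bottle: yellow plastic with a white paper band, round, 44 mm across and straight-sided up to 78 mm, narrower yellow cap (33 mm) above, 100 mm tall in all, about 150 g. The point is on its axis half-way up, 50 mm above its underside; z is up. At the start it stands upright on the yellow pad.
- loupe_mid (a point): loupe: black stand magnifier (linen tester) with a round lens in its top, 38 mm square and 36 mm tall, about 70 g, it can be gripped across either pair of sides. It stands on the wooden board close behind the row of bottles (about 10 mm from them). The point is its centre, 18 mm above its underside; z is up, x and y are square to its sides.
- red_pad: red square pad, 66 mm square and 3 mm thick, lying fixed on a 12 mm thick pale wooden board (180 mm by 270 mm); the three pads lie side by side in a row, 78 mm apart centre to centre. Origin at the centre of its underside, z up, its top is 3 mm above the origin; its y axis runs along the row, its x axis towards the loupe's side.
- blue_pad: blue square pad, 66 mm square and 3 mm thick, lying fixed on a 12 mm thick pale wooden board (180 mm by 270 mm); the three pads lie side by side in a row, 78 mm apart centre to centre. Origin at the centre of its underside, z up, its top is 3 mm above the origin; its y axis runs along the row, its x axis towards the loupe's side.
- yellow_pad: yellow square pad, 66 mm square and 3 mm thick, lying fixed on a 12 mm thick pale wooden board (180 mm by 270 mm); the three pads lie side by side in a row, 78 mm apart centre to centre. Origin at the centre of its underside, z up, its top is 3 mm above the origin; its y axis runs along the row, its x axis towards the loupe's side.
- tray: white open tray fixed on the table, 180 mm square outside, rim 20 mm high, walls 4 mm thick; origin at the centre of its underside, z up, x and y along its sides. Its inner floor is flat, 4 mm above the origin. The bottles may stand anywhere in it.
- patch (a point): centre of the green-framed square (60 mm outside, 48 mm inside) on the top face of the fixed litho stone, a white-topped slab with pale grey sides, 180 mm by 200 mm and 45 mm thick with black drawing marks on it; the point lies on the top face, 45 mm above the table, z up, x and y along the stone's sides. The stone reaches from 60 mm on the -x side of this point to 120 mm on the +x side, and from 145 mm on the -y side to 55 mm on the +y side.
- jar_mid (a point): small round amber glass jar with a dark lid, 44 mm across, 50 mm tall, loose on the wooden board beside the loupe; to be left alone. The point is its centre, 25 mm above its underside; z up.

How it is judged:
On the way, in this order (a step that is already met when the one before it is completed fails the run):
1. all three bottles stand upright in the tray, let go (x of red_mid in the frame of tray between -0.085 and 0.085 m and y of red_mid in the frame of tray between -0.085 and 0.085 m and z of each of red_mid, blue_mid, yellow_mid in the frame of tray below 0.062 m and angle between each of red_mid, blue_mid, yellow_mid's own z axis and vertical below 0.1 rad and linear speed of each of red_bottle, blue_bottle, yellow_bottle below 0.03 m/s and contact force between the fingers and red_bottle below 0.1 N and x of blue_mid in the frame of tray between -0.085 and 0.085 m and y of blue_mid in the frame of tray between -0.085 and 0.085 m and contact force between the fingers and blue_bottle below 0.1 N and x of yellow_mid in the frame of tray between -0.085 and 0.085 m and y of yellow_mid in the frame of tray between -0.085 and 0.085 m and contact force between the fingers and yellow_bottle below 0.1 N), for 0.2 s.
2. the loupe stands on the green-framed square, let go, while all three bottles still stand in the tray (all of step 1 and horizontal distance between loupe_mid and patch below 0.013 m and z of loupe_mid in the frame of patch between 0.012 and 0.024 m and angle between loupe_mid's own z axis and vertical below 0.1 rad and linear speed of loupe below 0.03 m/s and contact force between the fingers and loupe below 0.1 N), for 0.2 s.
At the end, for the whole second after the job is handed in: Each bottle stands upright (within 0.1 rad) on the pad of its own colour, its axis within 14 mm of the pad's centre; the loupe stands upright on the stone within 13 mm of the centre of the green-framed square; all is released and at rest (horizontal distance between red_mid and red_pad below 0.014 m and z of red_mid in the frame of red_pad below 0.059 m and angle between each of red_mid, blue_mid, yellow_mid, loupe_mid's own z axis and vertical below 0.1 rad and linear speed of each of red_bottle, blue_bottle, yellow_bottle, loupe below 0.03 m/s and contact force between the fingers and red_bottle below 0.1 N and horizontal distance between blue_mid and blue_pad below 0.014 m and z of blue_mid in the frame of blue_pad below 0.059 m and contact force between the fingers and blue_bottle below 0.1 N and horizontal distance between yellow_mid and yellow_pad below 0.014 m and z of yellow_mid in the frame of yellow_pad below 0.059 m and contact force between the fingers and yellow_bottle below 0.1 N and horizontal distance between loupe_mid and patch below 0.013 m and z of loupe_mid in the frame of patch between 0.012 and 0.024 m and contact force between the fingers and loupe below 0.1 N); the robot touches nothing.
It fails at once if a bottle is tipped by more than 0.5 rad (angle between any of red_mid, blue_mid, yellow_mid's own z axis and vertical above 0.5 rad).
It fails at once if the loupe is dropped (moves faster than 0.5 m/s while the fingers do not hold it) (linear speed of loupe above 0.5 m/s and contact force between the fingers and loupe below 0.05 N).
It fails at once if the amber jar is moved by more than 15 mm (distance of jar_mid from where it was at the start of the episode above 0.015 m).
It also fails if it takes over 139 s, if anything falls off the work surface, if the arm or the gripper's body presses on something with over 40 N, if the wrist force passes 120 N, or if a joint passes its speed limit or range.

## Working session

There is one attempt and no reset: what is moved stays moved. The work goes in short steps, each a Python script; the robot and the scene stay as the last script left them, time stands still between calls to the robot, and variables do not carry over. Pictures are saved under pics/ and viewed, at most 14 in all, crops included, and the job is handed in when it is done.

```bash
mkdir -p pics; python3 - <<'E'
from rig import manip
import cv2,numpy as np
for n in ("scene","side"):
    c=manip.camera(n); cv2.imwrite(f"pics/{n}0.png",c["image"][:,:,::-1])
    print(n,c["fx"],c["fy"],c["cx"],c["cy"],c["k1"]); print(np.round(c["cam_to_world"],4).tolist())
c=manip.camera("wrist"); print(np.round(c["mount"],4).tolist(),c["fx"],c["k1"])
print(manip.get_ee_rot(),manip.get_time(),manip.get_width())
E
```

```text
scene 545.8124098007139 545.8124098007139 279.7389450170586 213.27306454836392 -0.09192263939952366
[[0.3062, 0.5778, -0.7566, 1.4], [0.952, -0.1887, 0.2412, -0.2329], [-0.0034, -0.7941, -0.6078, 0.7789], [0.0, 0.0, 0.0, 1.0]]
side 402.7430332977462 402.7430332977462 278.9948263727165 209.85845461466468 -0.027880851019969594
[[-0.9027, -0.3341, 0.2711, 0.2459], [-0.4302, 0.6892, -0.583, 0.6158], [0.008, -0.6429, -0.7659, 0.811], [0.0, 0.0, 0.0, 1.0]]
[[0.0001, -0.9642, -0.2651, 0.0678], [1.0, -0.0001, 0.0006, 0.0004], [-0.0006, -0.2651, 0.9642, -0.1218], [0.0, 0.0, 0.0, 1.0]] 368.6165221262465 -0.07781513641794731
[-3.08971872e+00 -5.61929613e-01  2.65298946e-04] 0.15 0.08550453652774871
```

View pics/scene0.png

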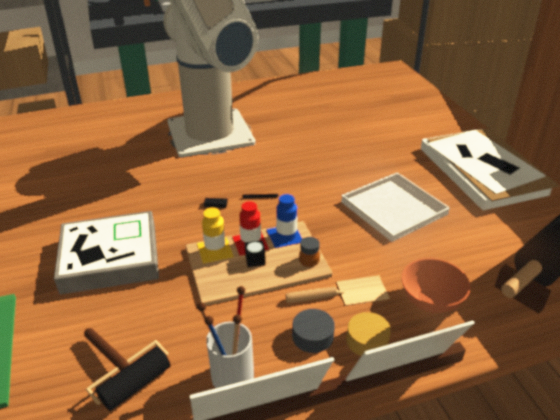

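View pics/side0.png

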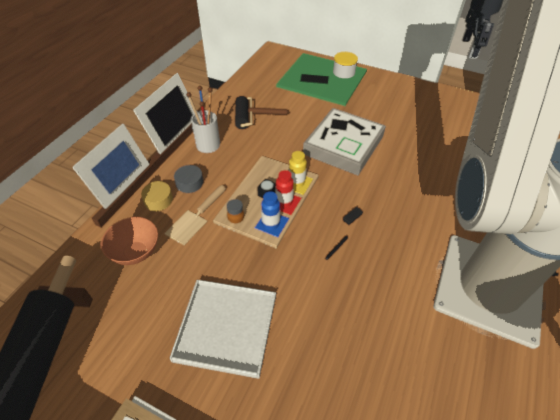

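The scene view shows yellow, red and blue bottle caps at about (213,216), (250,210) and (287,202). The loupe is at (256,254), the jar at (309,250), the green frame at (127,230) and the tray at (395,205). I'll get coarse positions from these, then look closer with the wrist camera.

```bash
cat > h.py <<'E'
import numpy as np, cv2
from rig import manip
from scipy.spatial.transform import Rotation as R
def snap(n):
    if n=="wrist":
        p=manip.get_position(); r=manip.get_ee_rot()
        c=manip.camera(n); T=np.eye(4); T[:3,:3]=R.from_rotvec(r).as_matrix(); T[:3,3]=p
        c["cam_to_world"]=T@np.array(c["mount"])
    else: c=manip.camera(n)
    c["M"]=np.array(c["cam_to_world"]); return c
def save(c,f): cv2.imwrite(f"pics/{f}.png",c["image"][:,:,::-1])
def K(c): return np.array([[c["fx"],0,c["cx"]],[0,c["fy"],c["cy"]],[0,0,1.]]),np.array([c["k1"],0,0,0.])
def cast(c,px,z):
    px=np.asarray(px,float).reshape(-1,1,2); k,d=K(c)
    u=cv2.undistortPoints(px,k,d)[:,0]
    D=np.c_[u,np.ones(len(u))]@c["M"][:3,:3].T; o=c["M"][:3,3]
    return o+D*((z-o[2])/D[:,2])[:,None]
def proj(c,P):
    k,d=K(c); W=np.linalg.inv(c["M"])
    return cv2.projectPoints(np.asarray(P,float).reshape(-1,1,3),cv2.Rodrigues(W[:3,:3])[0],W[:3,3],k,d)[0][:,0]
def down(yaw):   # tool z down; tool y axis (closing) at angle yaw from world y -> direction (-sin,cos)
    y=np.array([-np.sin(yaw),np.cos(yaw),0]); z=np.array([0,0,-1.]); x=np.cross(y,z)
    return R.from_matrix(np.c_[x,y,z]).as_rotvec()
E
python3 - <<'E'
from h import *
c=snap("scene")
for n,p,z in [("Y",(213,212),.115),("R",(250,206),.115),("B",(287,199),.115),("loupe",(256,247),.048),("jar",(309,241),.062),("patch",(127,230),.045),("tray",(395,207),.004)]:
    print(n,cast(c,p,z)[0].round(3))
s=snap("side")
for n,p,z in [("patch",(348,146),.045),("tray",(226,327),.004),("loupe",(266,184),.048)]:
    print(n,cast(s,p,z)[0].round(3))
r=manip.get_ee_rot();print(R.from_rotvec(r).as_matrix().round(2).tolist())
E
```

```text
Y [ 0.528 -0.096  0.115]
R [ 0.532 -0.02   0.115]
B [0.532 0.06  0.115]
loupe [ 0.583 -0.024  0.048]
jar [0.614 0.08  0.062]
patch [ 0.441 -0.271  0.045]
tray [0.497 0.343 0.004]
patch [ 0.442 -0.27   0.045]
tray [0.493 0.341 0.004]
loupe [ 0.585 -0.03   0.048]
[[0.94, 0.35, -0.0], [0.35, -0.94, 0.0], [0.0, -0.0, -1.0]]
```

```bash
python3 - <<'E'
from h import *
for n,p in [("w_stone",(.44,-.27,.34)),("w_board",(.54,-.02,.40)),("w_tray",(.47,.33,.34))]:
    manip.move_to(p,down(np.pi)); c=snap("wrist"); save(c,n); np.savez(n+".npz",**{k:v for k,v in c.items()})
    print(n,manip.get_joint_positions(),manip.get_time())
im=[cv2.imread(f"pics/{n}.png") for n in("w_stone","w_board","w_tray")]
cv2.imwrite("pics/w0.png",np.vstack([np.hstack([cv2.resize(im[0],(400,300)),cv2.resize(im[2],(400,300))]),np.hstack([cv2.resize(im[1],(400,300))]*2)])[:600])
E
```

```text
w_stone [-5.74839355e-01  1.66058970e-01  1.77804076e+00 -2.16803944e-04
  1.19782671e+00  9.96874833e-01] 1.7667
w_board [-6.11793918e-02  1.55990494e-01  1.65399767e+00 -4.55902322e-04
  1.33253063e+00  1.51114617e+00] 2.8833
w_tray [ 5.89336660e-01  2.58992731e-01  1.65788579e+00 -3.48401597e-04
  1.22414459e+00  2.16182276e+00] 4.2917
```

View pics/w_board.png

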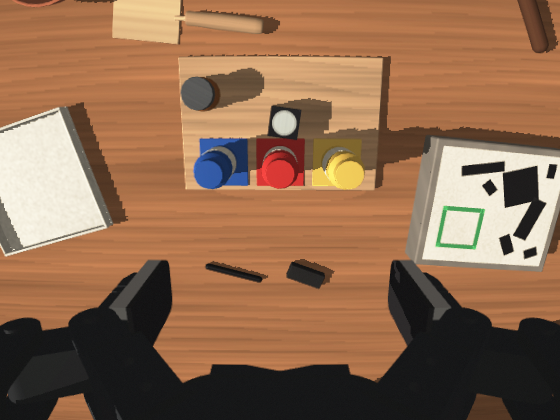

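View pics/w0.png

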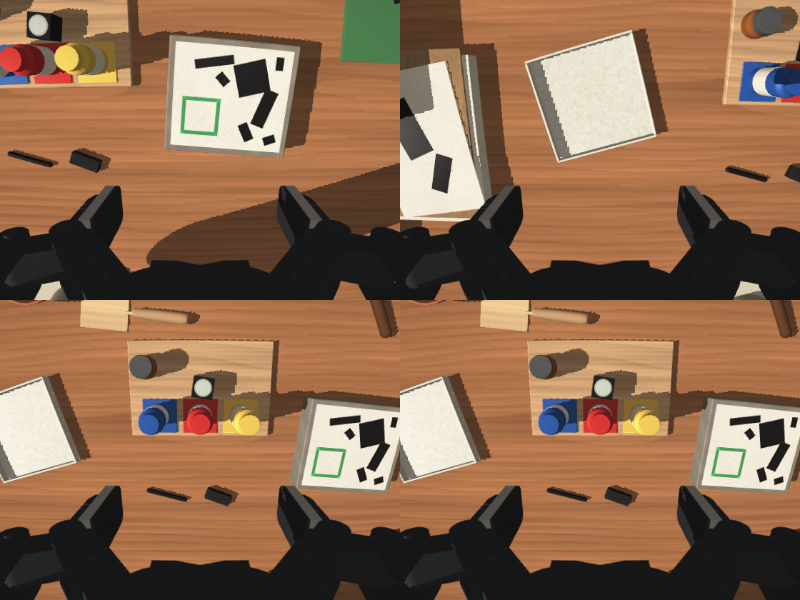

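The wrist views show everything clearly: caps at (213,171), (278,170) and (344,170), the loupe lens at (284,122), the jar at (198,93), and the green frame and tray in full. I'll measure with masks now.

```bash
python3 - <<'E'
from h import *
L=lambda n:dict(np.load(n+".npz"))
hsv=lambda c:cv2.cvtColor(c["image"],cv2.COLOR_RGB2HSV)
def blobs(m,n=1):
    cs,_=cv2.findContours(m.astype(np.uint8),cv2.RETR_EXTERNAL,cv2.CHAIN_APPROX_NONE)
    return sorted(cs,key=cv2.contourArea)[::-1][:n]
def quad(c,k,z):
    P=cast(c,k.reshape(-1,2),z)[:,:2].astype(np.float32)*1000
    (m,s,a)=cv2.minAreaRect(P); return np.round(m,1),np.round(s,1),round(a,1)
for n in("w_stone","w_board"):
    c=L(n);h=hsv(c); g=(h[...,0]>45)&(h[...,0]<85)&(h[...,1]>100)
    if n=="w_stone": g[:,470:]=0
    print("patch",n,quad(c,blobs(g)[0],.045))
c=L("w_tray");h=hsv(c); w=(h[...,1]<50)&(h[...,2]>130); w[:,:150]=0; w[:,400:]=0; w[250:]=0
k=blobs(w)[0]; print("tray",quad(c,k,.02))
c=L("w_board");h=hsv(c)
w=(h[...,1]<60)&(h[...,2]>120); w[:100]=0;w[143:]=0;w[:,265:][:,40:]=0;w[:,:265]=0
k=blobs(w)[0]; print("loupe",cast(c,[cv2.minEnclosingCircle(k)[0]],.048).round(4),cv2.minEnclosingCircle(k))
b=(h[...,2]<45); b[:100]=0;b[143:]=0;b[:,:262]=0;b[:,303:]=0
print("loupe black",quad(c,blobs(b)[0],.048))
print("jar",cast(c,[(198,93)],.062).round(3))
# board quad
w=(h[...,0]<25)&(h[...,1]<150)&(h[...,2]>150);w[:50]=0;w[195:]=0;w[:,:170]=0;w[:,400:]=0
print("board",quad(c,np.vstack(blobs(w,3)),.012))
# cap-top ellipse: brightest of each colour
for nm,lo,hi,x0 in(("B",100,130,190),("R",0,8,255),("Y",20,35,320)):
    m=(h[...,0]>=lo)&(h[...,0]<=hi)&(h[...,1]>120); m[:135]=0;m[192:]=0;m[:,:x0]=0;m[:,x0+60:]=0
    print(nm,"pad+",cv2.boundingRect(blobs(m)[0]))
cv2.imwrite("pics/crop.png",cv2.resize(c["image"][95:195,185:375,::-1],None,fx=4,fy=4,interpolation=cv2.INTER_CUBIC))
E
```

```text
patch w_stone (array([ 441.6, -271.4]), array([59., 59.]), 85.5)
patch w_board (array([ 441.6, -272.3]), array([59.4, 59.2]), 85.3)
tray (array([496.4, 341.1]), array([179.2, 179.7]), 15.5)
loupe [[ 0.5834 -0.0267  0.048 ]] ((283.7592468261719, 122.34259033203125), 12.404897689819336)
loupe black (array([583.3, -27.2]), array([36.1, 37.1]), 82.0)
jar [[0.62  0.077 0.062]]
board (array([578.8, -28.6]), array([194.9, 328.4]), 0.0)
B pad+ (194, 139, 54, 50)
R pad+ (256, 138, 49, 51)
Y pad+ (320, 139, 45, 51)
```

View pics/crop.png

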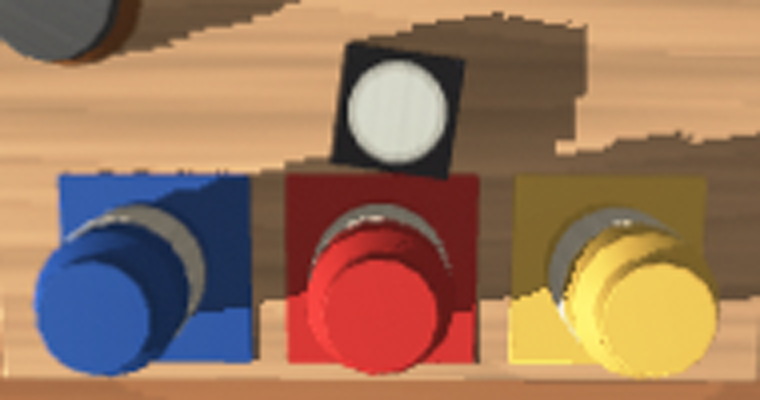

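Zoomed crop: cap tops centred at (92,318), (380,317) and (661,320). Pad edges run from row 175 to 362, with columns blue 60–252, red 287–479 and yellow 510–707. The loupe is turned about −8°.

```bash
python3 - <<'E'
from h import *
c=dict(np.load("w_board.npz")); f=lambda p:(np.array(p,float)+.5)/4-.5+[185,95]
for n,p in(("B",(92,318)),("R",(380,317)),("Y",(661,320))): print(n,cast(c,f(p),.115).round(4))
for n,a,b in(("B",60,252),("R",287,479),("Y",510,707)):
    q=cast(c,f([(a,175),(b,175),(b,362),(a,362)]),.015); print(n,q[:,:2].round(4).tolist(),q.mean(0).round(4))
s=snap("scene")
for n,z in(("B",.06),("R",-.02),("Y",-.096)):pass
np.savez("scene0.npz",**s)
E
```

```text
B [[0.5301 0.0594 0.115 ]]
R [[ 0.5302 -0.0214  0.115 ]]
Y [[ 0.5294 -0.1003  0.115 ]]
B [[0.5607, 0.0878], [0.5603, 0.0221], [0.4951, 0.0235], [0.4953, 0.0913]] [0.5278 0.0562 0.015 ]
R [[0.5603, 0.0101], [0.5603, -0.0552], [0.4951, -0.0563], [0.4951, 0.0112]] [ 0.5277 -0.0226  0.015 ]
Y [[0.5603, -0.0658], [0.5605, -0.1333], [0.4951, -0.1369], [0.495, -0.0672]] [ 0.5277 -0.1008  0.015 ]
```

```bash
cat >> h.py <<'E'
TR=np.array([.4964,.3411]); TA=np.deg2rad(15.5); AX=np.array([np.cos(TA),np.sin(TA)])
SLOT={"B":TR+.054*AX,"R":TR,"Y":TR-.054*AX}
def pick(xy,z,yaw,up,op=.062,f=35):
    o=down(yaw); manip.command_gripper(op)
    manip.move_to([*xy,up],o); manip.servo_line([*xy,z+.03],rate=.25); manip.servo_line([*xy,z],rate=.12)
    manip.command_gripper(0,f); print("grip w",round(manip.get_width(),4),"F",round(manip.get_grip_force(),1))
    manip.servo_line([*xy,z+.03],rate=.1); manip.servo_line([*xy,up],rate=.3)
def place(xy,z,yaw,up,op=.062):
    o=down(yaw); manip.move_to([*xy,up],o); print("held w",round(manip.get_width(),4))
    manip.servo_line([*xy,z+.03],rate=.25); manip.servo_line([*xy,z+.0005],rate=.05)
    print("Fz",np.round(manip.get_contact_force(),1)); manip.command_gripper(op); manip.hold(.15)
    manip.servo_line([*xy,z+.05],rate=.12); manip.servo_line([*xy,up],rate=.35); print("t",manip.get_time())
E
python3 - <<'E'
from h import *
pick((.530,.0585),.078,np.pi,.22); place(SLOT["B"],.067,np.pi+TA,.22)
c=snap("wrist"); save(c,"b1")
E
```

```text
grip w 0.0435 F 35.2
held w 0.0431
Fz [-3.3 -1.3  8.6]
t 12.15
```

View pics/b1.png

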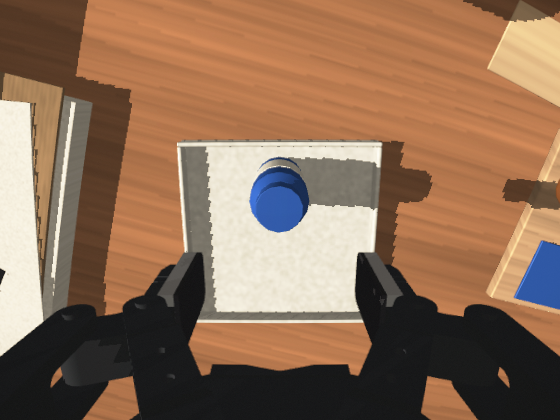

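The blue bottle stands upright in the far half of the tray, cap at (278,207), with room for the others.

```bash
python3 - <<'E'
from h import *
for k,y in(("R",-.0218),("Y",-.1003)):
    pick((.530,y),.078,np.pi,.22); place(SLOT[k],.0675,np.pi+TA,.22)
c=snap("wrist"); np.savez("tray1.npz",**c)
manip.move_to((.54,-.02,.38),down(np.pi)); b=snap("wrist"); np.savez("board1.npz",**b)
im=np.hstack([cv2.resize(x["image"],(400,300)) for x in(c,b)]); cv2.imwrite("pics/both1.png",im[:,:,::-1])
h=cv2.cvtColor(b["image"],cv2.COLOR_RGB2HSV)
for nm,lo,hi in(("B",100,125),("R",0,6),("Y",22,33)):
    m=(h[...,0]>=lo)&(h[...,0]<=hi)&(h[...,1]>150); m[250:]=0; m[:60]=0; m[:,:120]=0; m[:,420:]=0
    ks,_=cv2.findContours(m.astype(np.uint8),0,cv2.CHAIN_APPROX_NONE); k=max(ks,key=cv2.contourArea)
    print(nm,cv2.minAreaRect((1000*cast(b,k.reshape(-1,2),.015)[:,:2]).astype(np.float32)))
w=(h[...,1]<60)&(h[...,2]>120)
ks,_=cv2.findContours(w.astype(np.uint8),0,cv2.CHAIN_APPROX_NONE)
for k in ks:
    q,r=cv2.minEnclosingCircle(k)
    if 9<r<18: print("lens?",q,r,cast(b,[q],.048).round(4))
print(manip.get_time())
E
```

```text
grip w 0.0432 F 35.2
held w 0.0433
Fz [-1.8 -1.1  5.5]
t 20.325
grip w 0.0432 F 35.2
held w 0.0433
Fz [-3.1 -0.4  4.8]
t 28.9
B ((528.3695068359375, 55.816741943359375), (64.2792739868164, 63.29218673706055), 89.84654235839844)
R ((527.6887817382812, -21.868263244628906), (64.47013854980469, 65.98981475830078), 0.0682242289185524)
Y ((527.2810668945312, -100.17530822753906), (63.40227508544922, 64.5600814819336), 0.13342028856277466)
lens? (215.5, 188.0) 14.500100135803223 [[0.503  0.0615 0.048 ]]
lens? (285.6318359375, 123.21382904052734) 13.062692642211914 [[ 0.5833 -0.0267  0.048 ]]
30.4583
```

View pics/both1.png

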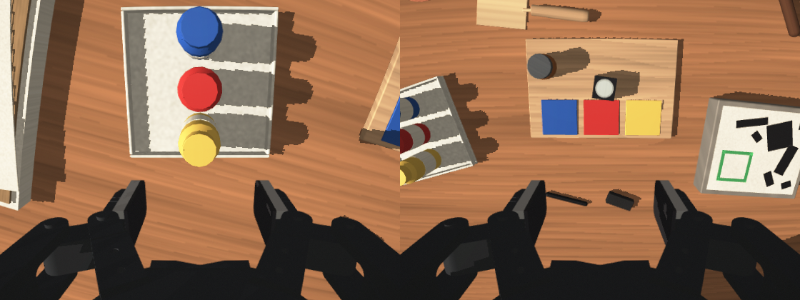

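All three bottles stand upright in a row in the tray, and the pads are bare with the loupe untouched at (205,88) in the right half of the picture. The loupe is next.

```bash
python3 - <<'E'
from h import *
pick((.5833,-.027),.038,np.pi-.14,.16,op=.058,f=30)
place((.4416,-.2715),.0715,np.pi-.14,.18,op=.058)
manip.move_to((.44,-.27,.3),down(np.pi)); c=snap("wrist"); save(c,"loupe1")
h=cv2.cvtColor(c["image"],cv2.COLOR_RGB2HSV)
g=((h[...,0]>45)&(h[...,0]<85)&(h[...,1]>100)); g[:,480:]=0
ks,_=cv2.findContours(g.astype(np.uint8),0,cv2.CHAIN_APPROX_NONE); k=max(ks,key=cv2.contourArea)
print("patch",cv2.minAreaRect((1000*cast(c,k.reshape(-1,2),.045)[:,:2]).astype(np.float32)))
E
```

```text
grip w 0.0379 F 31.3
held w 0.0376
Fz [-2.8  0.5  6.9]
t 37.375
patch ((441.5461730957031, -271.2931823730469), (59.37999725341797, 59.24876403808594), 85.55237579345703)
```

View pics/loupe1.png

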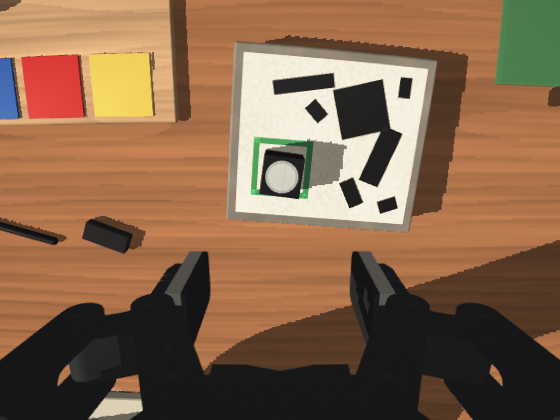

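The loupe stands upright inside the green frame, lens at (281,177). I'll check its offset from that picture and then return the bottles.

```bash
python3 - <<'E'
from h import *
c=snap("wrist"); e=cast(c,[(281,177)],.081)[0]; d=np.hypot(*(e[:2]-[.4416,-.2713])); print("loupe",e,d)
assert d<.008
for k,y in(("Y",-.1003),("R",-.0222),("B",.0557)):
    pick(SLOT[k],.067,np.pi+TA,.22); place((.528,y),.0785,np.pi,.22)
manip.move_to((.54,-.02,.38),down(np.pi)); b=snap("wrist"); save(b,"end1"); np.savez("end1.npz",**b)
print(manip.get_time())
E
```

```text
loupe [ 0.4390241  -0.27059515  0.081     ] 0.00267059473491534
grip w 0.0431 F 35.2
held w 0.0433
Fz [-2.3  1.3  6.9]
t 47.1417
grip w 0.043 F 35.8
held w 0.0431
Fz [-2.8  0.6  8.9]
t 55.4917
grip w 0.0434 F 35.7
held w 0.0433
Fz [-3.2  0.4  9.3]
t 63.4083
64.2
```

View pics/end1.png

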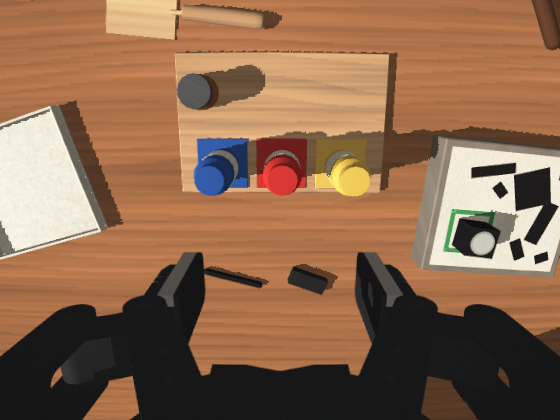

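The bottles stand upright on their own pads, cap tops near (212,177), (281,177) and (351,178). The loupe is in its frame and the jar has not moved. One numeric check, then I'll hand in.

```bash
python3 - <<'E'
from h import *
c=dict(np.load("end1.npz"))
e=cast(c,[(212,177),(281,177),(351,178)],.115)[:,:2]
d=np.linalg.norm(e-[(.528,.0555),(.528,-.0222),(.528,-.1003)],axis=1); print(e.round(4),d.round(4))
if d.max()<.009: print(manip.sign_off())
E
```

```text
[[ 0.5295  0.0519]
 [ 0.5295 -0.0214]
 [ 0.5284 -0.0959]] [0.0039 0.0017 0.0044]
the job is handed in; nothing more can be done
None
```

The job is handed in: the loupe is upright about 3 mm from the centre of the green-framed square, each bottle is upright on its own pad within about 5 mm of centre, and the jar was not touched; the run took about 64 s, and the sign-off gave no verdict.

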